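# Unhang the magnifier and bring it over the pill organizer

## Task

Press down the blue-sided paddle at the tail of the magnifier arm so that the ring at its other end lifts straight up off the peg of its rest, then keep the paddle down while you swing the lens round until it is centred above the open middle compartment of the pill organizer. Ease the paddle up so that the lens comes down gently to its level stop, and let go. Leave the rest, the pill organizer, the dominoes, their box and the mug where they stand.

Things in the scene. Friction and masses are not known exactly. Their poses are not given: they have to be found in the camera images.
- pedestal: Fixed weighted chrome foot (disc 104 mm across, column 22 mm thick) that carries the magnifier. Origin at the centre of its underside on the table; z up is the swing axis. Its x axis points from the column to where the lens hangs at the start. The rocking pivot of the arm lies on the swing axis, 170 mm above the origin.
- turret (a joint): Swing of the whole arm about the column's vertical axis, rad, 0 at the start (lens along the pedestal's +x), positive counter-clockwise seen from above, range -2.0 to 2.0. Light friction (0.1 N m): it stays where it is left.
- magnifier (a joint): Rocking of the arm about its level pivot, rad: 0 = level, resting on its lower stop; positive = lens end up and paddle down; upper stop 0.35. The lens end is heavy and falls when the paddle is let go; about 4 to 6 N on the paddle holds it up. At the start it is about 0.05, with its end ring hanging on the rest. The end ring is clear of the peg above about 0.18.
- lens (a point): Centre of the round lens (chrome rim 105 mm across), 155 mm from the pivot along the arm; 170 mm above the table when level.
- eye (a point): Centre of the brass ring (hole 20 mm, wire 8 mm) at the lens's outer end, 227 mm from the pivot along the arm; the peg stands through it at the start.
- paddle (a point): Middle of the top face of the black rubber paddle at the tail, 100 mm from the pivot on the side away from the lens and 6 mm above the arm's axis (so 176 mm above the table when level). The paddle is 50 mm long along the arm, with a blue upright fin along each side, 24 mm high with 46 mm clear between the fins and both ends open: fingertips pressed between the fins can push the tail down and carry it sideways.
- rest: Dark wooden stand (1.2 kg, loose, foot 90 mm across, 179 mm to its shoulder) that the lens end hangs on. Origin at the centre of its underside.
- peg_tip (a point): Top of the rest's upright brass peg, 9 mm thick and 26 mm high above the shoulder, 205 mm above the table.
- organizer: Pale blue weekly pill organizer, loose, 161 mm long (its y axis), 60 mm wide, 27 mm high, seven compartments in a row. The middle one, at its origin in plan, is open, its flap standing up on the +x side to 76 mm above the table. It stands on one side of the pedestal or the other, about 155 mm from the column, lengthwise away from it; pointing the arm at its origin brings the lens over it. Origin at the centre of its underside.
- domino_box: Wooden box of dominoes with a dark sliding door, half open, 90 x 150 (its y axis) x 40 mm high, loose; stands on the other side of the pedestal. Origin under its centre.
- domino_a: Ivory jumbo domino lying flat, 75 (its x axis) x 38 x 12 mm, on the table below the tail. Origin under its centre.
- domino_b: A second ivory jumbo domino like domino_a.
- mug: Blue mug, 76 mm across, 85 mm high, between the rest and one side place. Origin under its centre.

How it is judged (in metres and radians):
On the way, in this order (a step that is already met when the one before it is completed fails the run):
1. the end ring is lifted clear above the peg, still over the rest (z of eye in the frame of peg_tip above 0.005 m and horizontal distance between eye and peg_tip below 0.025 m), for 0.1 s.
2. the lens is carried, still raised, over the pill organizer's middle (within 40 mm) (value of joint magnifier above 0.1 rad and horizontal distance between lens and organizer below 0.04 m), for 0.1 s.
At the end, for the whole second after the job is handed in: The arm is level on its lower stop (within 0.02 rad) and at rest, the lens centre is within 30 mm in plan of the pill organizer's middle, the rest stands upright within 20 mm of its place and the organizer within 10 mm of its own (horizontal distance between lens and organizer below 0.03 m and value of joint magnifier below 0.02 rad and velocity of joint turret between -0.05 and 0.05 rad/s and angle between rest's own z axis and vertical below 0.1 rad and distance of rest from where it was at the start of the episode below 0.02 m and distance of organizer from where it was at the start of the episode below 0.01 m); the robot touches nothing.
It fails at once if the lens is dropped (arm falling faster than 1.2 rad/s) (velocity of joint magnifier below -1.2 rad/s).
It fails at once if the rest is shoved more than 20 mm or tipped (distance of rest from where it was at the start of the episode above 0.02 m or angle between rest's own z axis and vertical above 0.15 rad).
It fails at once if the pill organizer is shifted more than 10 mm (distance of organizer from where it was at the start of the episode above 0.01 m).
It fails at once if the dominoes, their box or the mug are shifted more than 20 mm (distance of any of domino_box, domino_a, domino_b, mug from where it was at the start of the episode above 0.02 m).
It also fails if it takes over 45 s, if anything falls off the work surface, if the arm or the gripper's body presses on something with over 40 N, if the wrist force passes 120 N, or if a joint passes its speed limit or range.

## Robot

A 6-joint arm with a two-finger parallel gripper is mounted at the origin on the work surface. World frame = base frame: x ahead of the robot, y to its left, z up, the work surface at z = 0. Lengths are in m, angles in degrees, forces in N, time in s.
With the tool pointing down it reaches from about 0.25 to 0.725 m from the base axis. Payload 9.7 kg.
Tool frame: the origin (TCP) lies at the very end of the fingers, on their centre line; the grasp point (between the pads) lies 19 mm behind it; z points along the fingers, y is the line along which they close (so a half turn about z gives the same grasp; the last joint's range is limited). The gripper opens to 85 mm and grips with 20 to 120 N. Pads are 22 mm wide; open, the fingers measure 114 mm over their backs; the gripper's body (76 mm by 85 mm) begins 54 mm behind the grasp point. The pads swing forward as they close: fully open they stand 13 mm farther back than shut.
Start: joints at [-76.031, 4.979, 10.078, 95.1, 0, 90], TCP at [0.133, -0.534, 0.207] pointing down, gripper open.
Joint ranges: [-179.16, 179.16], [-48.56, 103.87], [-65.8, 70.77], [-126.05, 130.52], [-82.76, 87.17], [-180, 180]. Speed limits (degrees/s): [127.2, 127.2, 147.25, 180, 180, 180].

## Interface

Orientations are given as [roll, pitch, yaw] about the fixed x, y, z axes, in that order (R = Rz(yaw) Ry(pitch) Rx(roll)).
In Python, from workcell import bot gives the robot as it stands.
- The arm moves only by the tool arm_command, never from a script. Its argument "series" is a list of rows, each a list of 4 numbers: the shift along the tool's x, y, z in m, then the turn about the tool's z in rad. A call has exactly 5 rows; each row is the pose to reach, as a shift and turn from the pose commanded when the call began, along the tool's axes at that moment; what a row does not reach only later rows make up. A row lasts 1/10 s, in which the tool goes at most 50 mm and 8.59 degrees, less where a joint would pass 70% of its speed; a pose out of reach is approached as far as the arm can. A call with a gripper value outside its range is refused whole. "hand" is the finger opening in m, from 0 to 0.0854, set as the call begins (left out, the last holds). The fingers move at their own pace and stop on an object; "grip_force" is the grip in N (left out, the last holds). Time passes only in rows, so rows that repeat a pose let the fingers close, or fill a call up. It gives the time, the measured TCP pose, the force, the opening and the grip force at its end, in the units of the state.
- bot.get_obs(): the state, without advancing time (a new reading comes with each control period).
- bot.camera(name): name is "scene" or "top"; returns a dict with "color" (420x560x3 uint8, blue, green, red), "camera_matrix" (3x3 intrinsics, pixels), "xyz" and "orientation" of the camera in the world. Camera axes: x right, y up, looking along -z (the intrinsics and any distortion apply to the point x, -y, -z); pixel columns grow to the right and rows downward; lengths in m; the calibration is good to about 2 mm. A picture is of the moment at which its call begins. There is no depth.
- bot.job_done(): hands the job in; it is judged then, once.
Trained networks look in the newest picture that a camera, given by its name, has taken for a name from the list of things; names that differ only in an ending like _2 or _b are one class to them, and where a whole thing is asked for, a point or a joint stands for the part that bears it (a point fixed in the world has none). Each returns a list of dicts, best first, with "confidence" (0 to 1); they miss things now and then, are a little off and sometimes report something else, mostly with a low value. They report only what shows in the picture. A call takes as long as a camera call.
- bot.find_in(camera, target): "location" ([column, row] in pixels, amid what is visible of it).
- bot.mark_of(camera, target): "location" ([column, row] in pixels: a listed point, or the origin of a listed thing).
The state is a dict: "time": time; "q": joint angles; "qd": joint speeds; "joint_efforts": joint torques, N m; "ee_pos": TCP position; "tcp_rot": TCP orientation; "wrist_force": force on the tool from outside, world axes, zero at the start; "torque": the same for the moment, N m; "opening": finger opening in m; "grasp_force": force on a finger pad.
Only numpy, scipy, OpenCV 4.12 (cv2) and the standard library are available. Lean on these libraries where they do the work, as an engineer would, in place of code of your own. Each camera call takes 0.05 s, during which the arm holds its last target. There are 200 camera calls.

## Working session

There is one attempt and no reset: what is moved stays moved. The work goes in short steps, Python scripts to look and compute and a tool call to move; the robot and the scene stay as the last step left them, time stands still between calls to the robot, and variables do not carry over. Pictures are saved under pics/ and viewed, at most 10 in all, crops included, and the job is handed in when it is done.

Besides the shell and the picture viewer there is one more tool, called after ">>>" by a JSON object that holds its "name" and its "arguments", one argument or row to a line. arm_command: Moves the arm, as the interface text tells. Its arguments: {"type":"object","properties":{"series":{"type":"array"},"hand":{"type":"number"},"grip_force":{"type":"number"}},"required":["series"]}

```bash
mkdir -p pics
cat > h.py <<'E'
import numpy as np, cv2
from scipy.spatial.transform import Rotation as R
from workcell import bot
def rot(o):
    o=np.array(o,float)
    return o if o.shape==(3,3) else (R.from_quat(o).as_matrix() if o.size==4 else R.from_euler('xyz',o,degrees=True).as_matrix())
def ray(c,px):
    K=np.array(c['camera_matrix']); d=np.linalg.inv(K)@[px[0],px[1],1]
    return np.array(c['xyz']), rot(c['orientation'])@(d*[1,-1,-1])
def atz(c,px,z):
    o,d=ray(c,px); return o+d*(z-o[2])/d[2]
def proj(c,p):
    q=rot(c['orientation']).T@(np.array(p)-c['xyz'])*[1,-1,-1]; u=np.array(c['camera_matrix'])@q; return u[:2]/u[2]
E
python3 - <<'E'
from h import *
o=bot.get_obs(); print({k:np.round(v,3) for k,v in o.items()})
Z=dict(pedestal=0,lens=.178,eye=.181,paddle=.171,rest=0,peg_tip=.205,organizer=0,domino_box=0,domino_a=0,mug=0)
for n in('scene','top'):
    c=bot.camera(n); cv2.imwrite(f'pics/{n}0.png',c['color']); print(n,c['camera_matrix'],c['xyz'],c['orientation'],[k for k in c])
    for t,z in Z.items():
        for m in bot.mark_of(n,t)[:3]: print(n,t,np.round(m['location'],1),round(m['confidence'],2),np.round(atz(c,m['location'],z),3))
E
```

```text
{'time': np.float64(0.0), 'q': array([-7.6031e+01,  5.0090e+00,  1.0033e+01,  9.5099e+01,  1.0000e-03,
        9.0000e+01]), 'qd': array([ 0.064, -0.051, -0.049, -0.04 , -0.032, -0.048]), 'joint_efforts': array([ 1.0000e-03, -5.2039e+01,  4.6480e+01,  1.6000e-02,  0.0000e+00,
        0.0000e+00]), 'ee_pos': array([ 0.133, -0.533,  0.207]), 'tcp_rot': array([-1.79925e+02, -1.00000e-03,  1.39690e+01]), 'wrist_force': array([ 0.176, -0.117,  0.19 ]), 'torque': array([-0.026,  0.009, -0.011]), 'grasp_force': np.float64(0.0), 'opening': np.float64(0.086)}
scene [[505.32690108   0.         282.5395956 ]
 [  0.         505.32690108 203.62278149]
 [  0.           0.           1.        ]] [ 1.23642499e+00 -3.46632549e-04  8.26764054e-01] [43.57583305  0.15623783 89.55252641] ['color', 'camera_matrix', 'xyz', 'orientation']
scene pedestal [251.4 234. ] 0.74 [ 0.539 -0.064  0.   ]
scene eye [201.  270.5] 0.73 [ 0.765 -0.126  0.181]
scene paddle [261.4 146.8] 0.82 [ 0.455 -0.038  0.171]
scene paddle [184.5 218.3] 0.73 [ 0.646 -0.169  0.171]
scene rest [212.6 328.6] 0.67 [ 0.764 -0.127  0.   ]
s
[... 856 characters left out ...]
rientation']
top pedestal [320.2 269.9] 0.65 [ 0.538 -0.07   0.   ]
top lens [353.9 165.1] 0.61 [ 0.69  -0.106  0.178]
top lens [307.9 349. ] 0.56 [ 0.409 -0.036  0.178]
top lens [407.4 202.2] 0.26 [ 0.631 -0.188  0.178]
top eye [363.6 123.4] 0.75 [ 0.76  -0.122  0.181]
top paddle [308.2 322.5] 0.81 [ 0.446 -0.036  0.171]
top peg_tip [364.7 114.8] 0.46 [ 0.763 -0.119  0.205]
top organizer [246.8 241.9] 0.98 [0.589 0.074 0.   ]
top organizer [362.4 123.5] 0.27 [ 0.842 -0.156  0.   ]
top domino_box [394.5 292.2] 0.61 [ 0.499 -0.211  0.   ]
top domino_a [310.9 350.2] 0.79 [ 0.39  -0.053  0.   ]
top domino_a [279.9 336.4] 0.73 [0.413 0.005 0.   ]
top mug [408.1 204.7] 0.88 [ 0.671 -0.244  0.   ]
```

View pics/scene0.png

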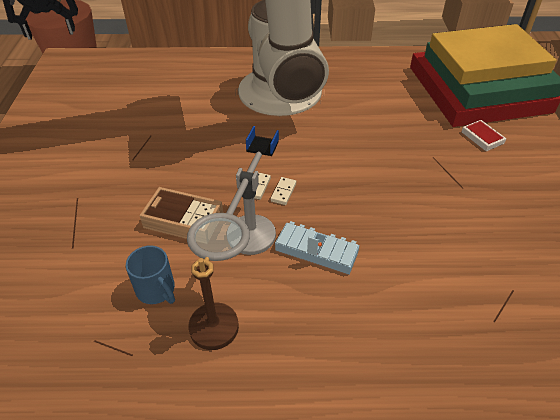

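View pics/top0.png

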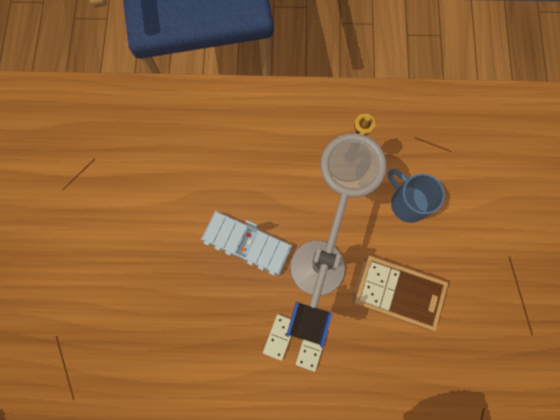

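Top view: the paddle is at about (310,322), between blue fins. The organizer is at (247,242) and the ring on its peg at (364,120). The networks agree with this, giving paddle ≈ (0.449,-0.038), column ≈ (0.541,-0.066) and organizer ≈ (0.589,0.073).

>>> {"name": "arm_command", "arguments": {
  "series": [
    [0.028,-0.027,-0.015,0],
    [0.057,-0.054,-0.03,0],
    [0.085,-0.081,-0.04,0],
    [0.114,-0.108,-0.04,0],
    [0.142,-0.135,-0.04,0]
  ],
  "hand": 0.008,
  "grip_force": 20
}}

```text
time: 1.6
ee_pos: [0.2386, -0.3672, 0.2478]
tcp_rot: [179.9, -0.0, 13.9]
wrist_force: [0.5, -0.4, 0.1]
opening: 0.0124
grasp_force: 0.0
```

>>> {"name": "arm_command", "arguments": {
  "series": [
    [0.028,-0.027,0,0],
    [0.057,-0.054,0,0],
    [0.085,-0.081,0,0],
    [0.114,-0.108,0,0],
    [0.142,-0.135,0,0]
  ]
}}

```text
time: 2.1
ee_pos: [0.3438, -0.2017, 0.2476]
tcp_rot: [180.0, -0.0, 14.0]
wrist_force: [0.7, -0.8, 0.5]
opening: 0.0081
grasp_force: 0.0
```

>>> {"name": "arm_command", "arguments": {
  "series": [
    [0.028,-0.027,0,0.12],
    [0.057,-0.054,0,0.24],
    [0.085,-0.081,0,0.36],
    [0.114,-0.108,0,0.46],
    [0.142,-0.135,0,0.506]
  ]
}}

```text
time: 2.6
ee_pos: [0.4398, -0.0792, 0.2475]
tcp_rot: [-178.0, 0.0, -11.3]
wrist_force: [-0.0, -0.9, -0.2]
opening: 0.008
grasp_force: 0.0
```

```bash
cat > look.py <<'E'
from h import *
import sys
o=bot.get_obs(); print({k:np.round(o[k],4) for k in('time','ee_pos','tcp_rot','wrist_force','opening')})
tag=sys.argv[1]; ims=[]
for n in('scene','top'):
    c=bot.camera(n); ims.append(c)
    for t,z in dict(paddle=.171,eye=.181,lens=.178).items():
        for m in bot.mark_of(n,t)[:2]: print(n,t,round(m['confidence'],2),np.round(m['location'],1),np.round(atz(c,m['location'],z),3))
    print(n,'tcp px',proj(c,o['ee_pos']))
x=[cv2.resize(c['color'][a:a+200,b:b+180],None,fx=2.2,fy=2.2,interpolation=cv2.INTER_CUBIC) for c,(a,b) in zip(ims,((90,180),(220,220)))]
cv2.imwrite(f'pics/{tag}.png',np.hstack(x))
E
python3 look.py a
```

```text
{'time': np.float64(2.6), 'ee_pos': array([ 0.4398, -0.0792,  0.2475]), 'tcp_rot': array([-1.78033e+02,  2.14000e-02, -1.13480e+01]), 'wrist_force': array([-0.0376, -0.9437, -0.1842]), 'opening': np.float64(0.008)}
scene paddle 0.71 [264.4 146.6] [ 0.454 -0.032  0.171]
scene eye 0.69 [204.5 268.6] [ 0.762 -0.121  0.181]
scene lens 0.71 [216.1 236.3] [ 0.693 -0.109  0.178]
scene tcp px [238.96965269 111.16378619]
top paddle 0.71 [307.8 322. ] [ 0.447 -0.036  0.171]
top eye 0.69 [362.6 124.3] [ 0.758 -0.12   0.181]
top eye 0.17 [307.5 321.9] [ 0.447 -0.035  0.181]
top lens 0.68 [350.7 162.6] [ 0.694 -0.101  0.178]
top tcp px [345.14225298 330.96788156]
```

View pics/a.png

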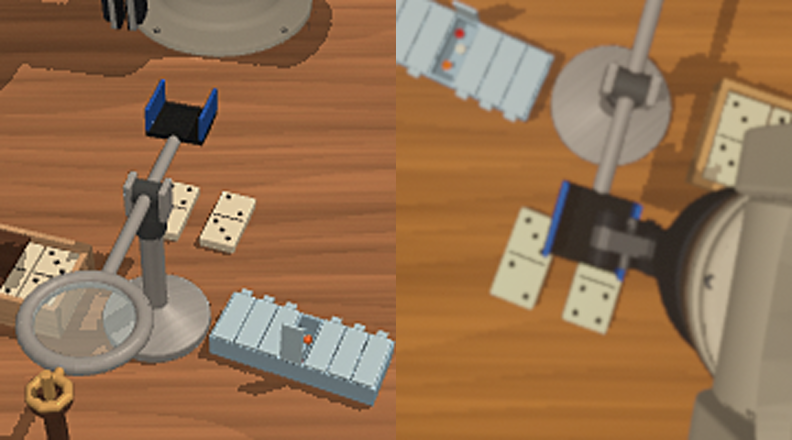

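Scene crop: the paddle sits between its fins at crop (180,120), and the gripper is still left of it. The move hasn't finished, so I'll hold and read the pose.

>>> {"name": "arm_command", "arguments": {
  "series": [
    [0,0,0,0],
    [0,0,0,0],
    [0,0,0,0],
    [0,0,0,0],
    [0,0,0,0]
  ]
}}

```text
time: 3.5
ee_pos: [0.4388, -0.0817, 0.2474]
tcp_rot: [-178.1, 0.1, -11.8]
wrist_force: [-0.1, -0.3, -0.1]
opening: 0.0077
grasp_force: 0.0
```

```bash
python3 look.py b
```

```text
{'time': np.float64(3.5), 'ee_pos': array([ 0.4388, -0.0817,  0.2474]), 'tcp_rot': array([-1.780867e+02,  5.430000e-02, -1.181730e+01]), 'wrist_force': array([-0.1152, -0.3137, -0.1094]), 'opening': np.float64(0.0077)}
scene paddle 0.78 [263.  144.8] [ 0.448 -0.035  0.171]
scene eye 0.7 [202.9 268. ] [ 0.761 -0.124  0.181]
scene lens 0.75 [215.2 234. ] [ 0.688 -0.111  0.178]
scene tcp px [237.69066212 110.89724311]
top paddle 0.6 [305.8 322.8] [ 0.446 -0.033  0.171]
top eye 0.83 [361.4 123.1] [ 0.76  -0.119  0.181]
top lens 0.72 [353.7 166.6] [ 0.687 -0.106  0.178]
top tcp px [347.07274248 331.852486  ]
```

View pics/b.png

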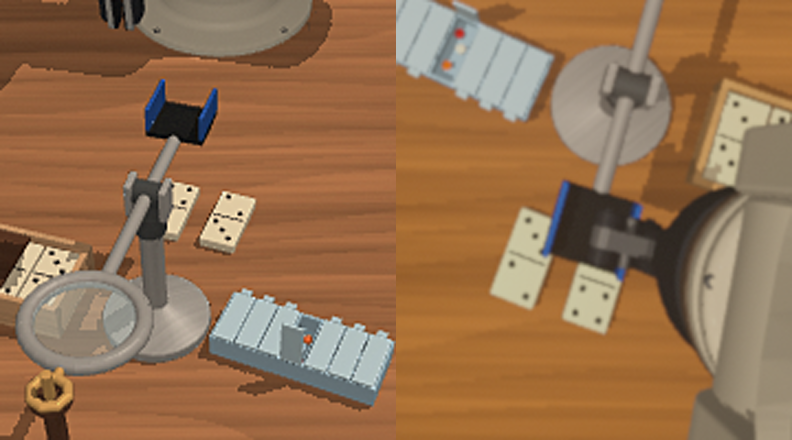

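Fingers are at top-crop (650,245), about 47 mm short of the paddle at (595,225). The speed limit clipped the last move, so I'll make up the rest slowly.

>>> {"name": "arm_command", "arguments": {
  "series": [
    [0,-0.01,0,0.02],
    [0,-0.02,0,0.04],
    [0,-0.032,0,0.06],
    [0,-0.045,0,0.06],
    [0,-0.047,0,0.06]
  ]
}}

```text
time: 4.4
ee_pos: [0.4397, -0.0753, 0.2491]
tcp_rot: [-176.3, 0.2, -12.2]
wrist_force: [-0.2, 1.2, 0.2]
opening: 0.0081
grasp_force: 0.0
```

```bash
python3 look.py c; python3 -c "
from h import *
print(np.round(bot.get_obs()['q'],1))"
```

```text
{'time': np.float64(4.4), 'ee_pos': array([ 0.4397, -0.0753,  0.2491]), 'tcp_rot': array([-176.275,    0.21 ,  -12.234]), 'wrist_force': array([-0.2113,  1.2008,  0.2105]), 'opening': np.float64(0.0081)}
scene paddle 0.98 [261.2 143.4] [ 0.444 -0.039  0.171]
scene eye 0.67 [205.7 268.7] [ 0.762 -0.119  0.181]
scene eye 0.36 [281.6 191.7] [0.592 0.001 0.181]
scene lens 0.72 [213.4 327.4] [ 0.864 -0.099  0.178]
scene lens 0.58 [216. 235.] [ 0.69  -0.109  0.178]
scene tcp px [240.98050306 110.44255289]
top paddle 0.85 [306.4 321.9] [ 0.447 -0.034  0.171]
top lens 0.57 [351.  166.2] [ 0.688 -0.101  0.178]
top tcp px [342.28015807 331.06163976]
[-12.3  -7.8   2.1 100.2   3.7 179.9]
```

View pics/c.png

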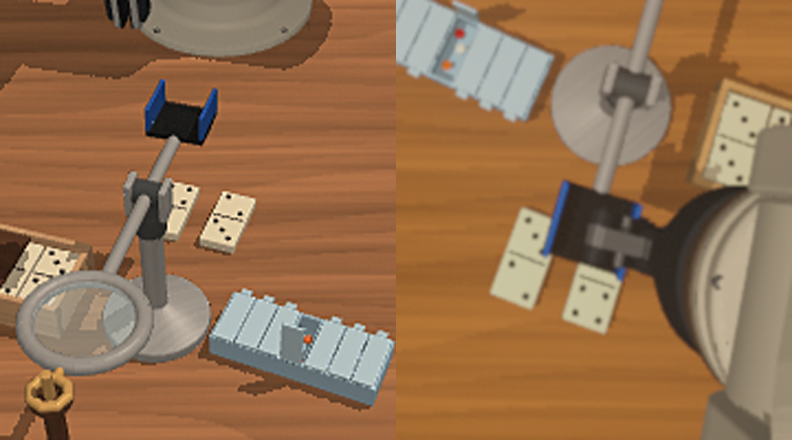

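q6 sits at its +180° limit: yaw = q1 − q6 + 180. I'll take the equivalent half-turned grasp, yaw ≈165°, which gives q6 ≈10°.

>>> {"name": "arm_command", "arguments": {
  "series": [
    [0,0,0,-0.14],
    [0,0,0,-0.28],
    [0,0,0,-0.42],
    [0,0,0,-0.56],
    [0,0,0,-0.7]
  ]
}}

```text
time: 5.3
ee_pos: [0.4396, -0.0756, 0.249]
tcp_rot: [-177.0, -2.2, 28.1]
wrist_force: [-1.2, -0.8, 0.3]
opening: 0.0081
grasp_force: 0.0
```

>>> {"name": "arm_command", "arguments": {
  "series": [
    [0,0,0,-0.14],
    [0,0,0,-0.28],
    [0,0,0,-0.42],
    [0,0,0,-0.56],
    [0,0,0,-0.7]
  ]
}}

```text
time: 5.8
ee_pos: [0.4396, -0.0756, 0.2491]
tcp_rot: [-179.2, -3.6, 68.3]
wrist_force: [-0.5, 0.1, 0.2]
opening: 0.0081
grasp_force: 0.0
```

>>> {"name": "arm_command", "arguments": {
  "series": [
    [0,0,0,-0.14],
    [0,0,0,-0.28],
    [0,0,0,-0.42],
    [0,0,0,-0.56],
    [0,0,0,-0.7]
  ]
}}

```text
time: 6.3
ee_pos: [0.4396, -0.0756, 0.249]
tcp_rot: [178.3, -3.3, 108.4]
wrist_force: [-0.5, -0.2, -0.2]
opening: 0.0079
grasp_force: 0.0
```

>>> {"name": "arm_command", "arguments": {
  "series": [
    [0,0,0,-0.14],
    [0,0,0,-0.28],
    [0,0,0,-0.42],
    [0,0,0,-0.56],
    [0,0,0,-0.7]
  ]
}}

```text
time: 6.8
ee_pos: [0.4396, -0.0756, 0.249]
tcp_rot: [176.6, -1.4, 148.5]
wrist_force: [0.2, 0.5, 0.7]
opening: 0.0084
grasp_force: 0.0
```

```bash
cat > go.py <<'E'
from h import *
import sys
a=[float(v) for v in sys.argv[1:]]   # target x y z yaw
o=bot.get_obs(); M=rot(o['tcp_rot'])
print('t',o['time'],np.round(o['ee_pos'],4),np.round(o['tcp_rot'],1),np.round(o['wrist_force'],2),'toolz',np.round(M[:,2],3))
d=M.T@(np.array(a[:3])-o['ee_pos']); t=-np.radians((a[3]-o['tcp_rot'][2]+180)%360-180)
print('shift',np.round(d,4),'turn',round(t,3))
E
python3 go.py .4475 -.036 .235 164.8
```

```text
t 6.8 [ 0.4396 -0.0756  0.249 ] [176.6  -1.4 148.5] [0.24 0.46 0.71] toolz [ 0.01   0.064 -0.998]
shift [0.0136 0.037  0.0166] turn -0.284
```

>>> {"name": "arm_command", "arguments": {
  "series": [
    [0.003,0.01,0.004,-0.08],
    [0.007,0.02,0.008,-0.16],
    [0.011,0.03,0.012,-0.24],
    [0.0136,0.037,0.0166,-0.284],
    [0.0136,0.037,0.0166,-0.284]
  ]
}}

```text
time: 7.3
ee_pos: [0.4477, -0.0354, 0.2345]
tcp_rot: [176.3, -0.5, 164.5]
wrist_force: [-0.5, -0.4, -0.7]
opening: 0.0081
grasp_force: 0.0
```

```bash
python3 look.py d;python3 go.py .4475 -.036 .18 164.8
```

```text
{'time': np.float64(7.3), 'ee_pos': array([ 0.4477, -0.0354,  0.2345]), 'tcp_rot': array([176.3222,  -0.463 , 164.5186]), 'wrist_force': array([-0.4559, -0.4066, -0.7432]), 'opening': np.float64(0.0081)}
scene paddle 0.69 [260.  144.8] [ 0.448 -0.041  0.171]
scene eye 0.76 [202.8 267. ] [ 0.759 -0.124  0.181]
scene lens 0.69 [216.1 237.1] [ 0.695 -0.109  0.178]
scene tcp px [261.9781702  119.00928603]
top eye 0.72 [362.  124.5] [ 0.758 -0.12   0.181]
top lens 0.77 [353.7 166.6] [ 0.687 -0.106  0.178]
top lens 0.7 [409.3 204. ] [ 0.629 -0.191  0.178]
top tcp px [310.72924665 323.46560997]
t 7.7 [ 0.4478 -0.0363  0.2352] [176.3  -0.4 164.4] [0.13 0.05 0.25] toolz [ 0.01   0.064 -0.998]
shift [-0.0001 -0.0033  0.0551] turn -0.007
```

View pics/d.png

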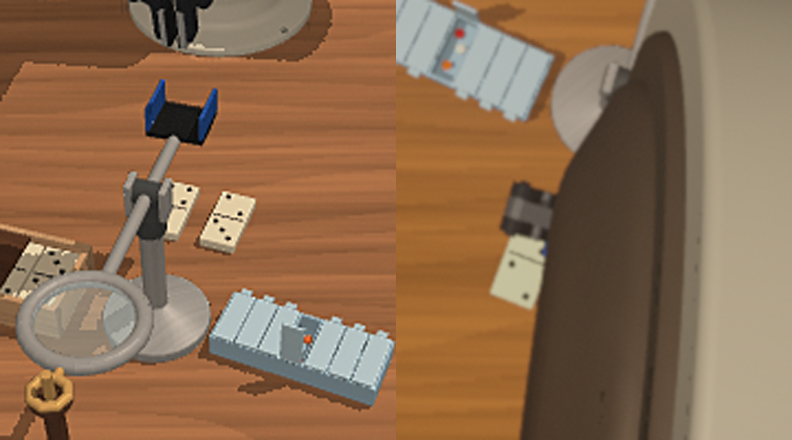

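The fingertips at scene-crop (178,45) line up sideways with the paddle centre at (181,120). Descending between the fins.

>>> {"name": "arm_command", "arguments": {
  "series": [
    [0,-0.001,0.012,0],
    [0,-0.002,0.024,0],
    [0,-0.003,0.036,0],
    [0,-0.003,0.046,0],
    [0,-0.0033,0.055,0]
  ]
}}

```text
time: 8.2
ee_pos: [0.4471, -0.0356, 0.1786]
tcp_rot: [176.3, -0.5, 164.4]
wrist_force: [0.2, -0.5, 1.2]
opening: 0.0078
grasp_force: 0.0
```

```bash
python3 look.py e;python3 go.py .448 -.037 .15 164.8
```

```text
{'time': np.float64(8.2), 'ee_pos': array([ 0.4471, -0.0356,  0.1786]), 'tcp_rot': array([176.3287,  -0.4723, 164.4475]), 'wrist_force': array([ 0.2434, -0.5003,  1.191 ]), 'opening': np.float64(0.0078)}
scene eye 0.92 [203.5 270.2] [ 0.765 -0.122  0.181]
scene lens 0.64 [219.7 234.4] [ 0.689 -0.103  0.178]
scene tcp px [262.77209726 141.40790729]
top eye 0.81 [363.3 122.5] [ 0.761 -0.122  0.181]
top lens 0.92 [354.2 161.8] [ 0.695 -0.107  0.178]
top tcp px [308.13411423 322.0947763 ]
t 8.6 [ 0.4477 -0.0357  0.1805] [176.3  -0.4 164.4] [-0.52  0.19  0.17] toolz [ 0.011  0.064 -0.998]
shift [-0.0009 -0.0031  0.0303] turn -0.006
```

View pics/e.png

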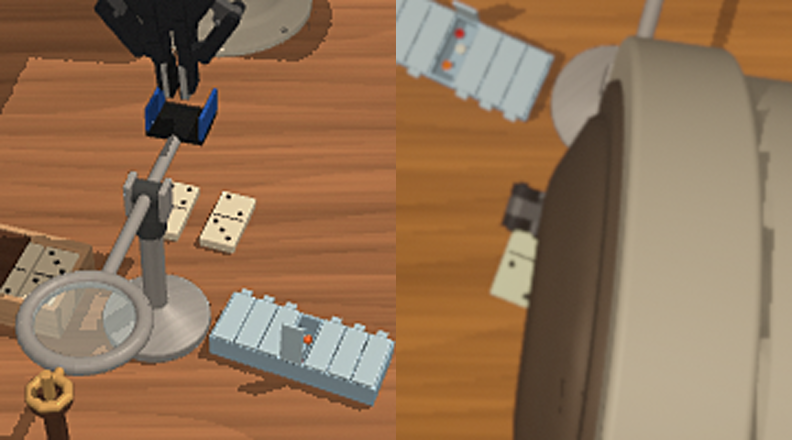

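Fingertips at (183,95), between the fins at (155,115) and (208,115). Lowering to contact.

>>> {"name": "arm_command", "arguments": {
  "series": [
    [0,-0.0005,0.003,0],
    [0,-0.001,0.006,0],
    [0,-0.0015,0.009,0],
    [0,-0.002,0.012,0],
    [0,-0.002,0.015,0]
  ]
}}

```text
time: 9.1
ee_pos: [0.447, -0.0367, 0.1645]
tcp_rot: [176.3, -0.4, 164.4]
wrist_force: [-0.3, 0.3, -0.5]
opening: 0.0081
grasp_force: 0.0
```

```bash
cat > th.py <<'E'
from h import *
from scipy.optimize import least_squares
o=bot.get_obs(); print({k:np.round(o[k],4) for k in('time','ee_pos','tcp_rot','wrist_force')})
ob=[]
for n in('scene','top'):
  c=bot.camera(n)
  for t,r in dict(lens=.155,eye=.227).items():
    for m in bot.mark_of(n,t)[:3]:
      if m['confidence']>.3: ob.append((c,m['location'],r,n+t,m['confidence']))
P=np.array([.541,-.066])
pt=lambda v,r:[P[0]+r*np.cos(v[1])*np.cos(v[0]),P[1]+r*np.cos(v[1])*np.sin(v[0]),.17+r*np.sin(v[1])]
import sys
g=[np.radians(float(sys.argv[1])),.15]
s=least_squares(lambda v:np.concatenate([proj(c,pt(v,r))-l for c,l,r,_,_ in ob]),g,loss='soft_l1')
print('azimuth',np.degrees(s.x[0]),'theta',s.x[1],'lens',np.round(pt(s.x,.155),3))
for c,l,r,n,cf in ob: print(n,round(cf,2),np.round(l,1),np.round(proj(c,pt(s.x,r))-l,1))
E
python3 th.py -15
```

```text
{'time': np.float64(9.1), 'ee_pos': array([ 0.447 , -0.0367,  0.1645]), 'tcp_rot': array([176.3219,  -0.4338, 164.4428]), 'wrist_force': array([-0.2934,  0.3077, -0.4762])}
azimuth -15.347281836674375 theta 0.033042999197655944 lens [ 0.69  -0.107  0.175]
scenelens 0.81 [215.5 235.9] [2.  0.2]
sceneeye 0.75 [202.  269.9] [-0.2 -1. ]
sceneeye 0.56 [199.8 260.1] [2.  8.8]
toplens 0.6 [352.8 166.2] [ 1.4 -0.8]
topeye 0.72 [363.9 124.4] [1.7 0. ]
```

>>> {"name": "arm_command", "arguments": {
  "series": [
    [0,-0.0002,0.003,0],
    [0,-0.0005,0.006,0],
    [0,-0.0008,0.009,0],
    [0,-0.001,0.012,0],
    [0,-0.001,0.014,0]
  ]
}}

```text
time: 9.9
ee_pos: [0.4468, -0.0367, 0.1504]
tcp_rot: [176.3, -0.4, 164.4]
wrist_force: [0.1, -0.0, -0.0]
opening: 0.0078
grasp_force: 0.0
```

```bash
python3 th.py -15
```

```text
{'time': np.float64(9.9), 'ee_pos': array([ 0.4468, -0.0367,  0.1504]), 'tcp_rot': array([176.3235,  -0.4422, 164.4473]), 'wrist_force': array([ 0.101 , -0.0196, -0.0003])}
azimuth -14.883170567917547 theta 0.03252635471868835 lens [ 0.691 -0.106  0.175]
scenelens 0.96 [218.9 234.6] [-0.7  1.6]
sceneeye 0.8 [201.6 269.8] [ 1.3 -0.6]
topeye 0.9 [364.  124.2] [ 0.5 -0.1]
```

Run:
```python
from h import *
c=bot.camera('scene')['color']; t=bot.camera('top')['color']
cv2.imwrite('pics/f.png',np.hstack([cv2.resize(c[80:200,200:320],None,fx=4.6,fy=4.6,interpolation=3)[:,:480],cv2.resize(t[260:380,230:300],None,fx=4.6,fy=4.6,interpolation=3)[:,:310]]))
```

```text
(no output)
```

View pics/f.png

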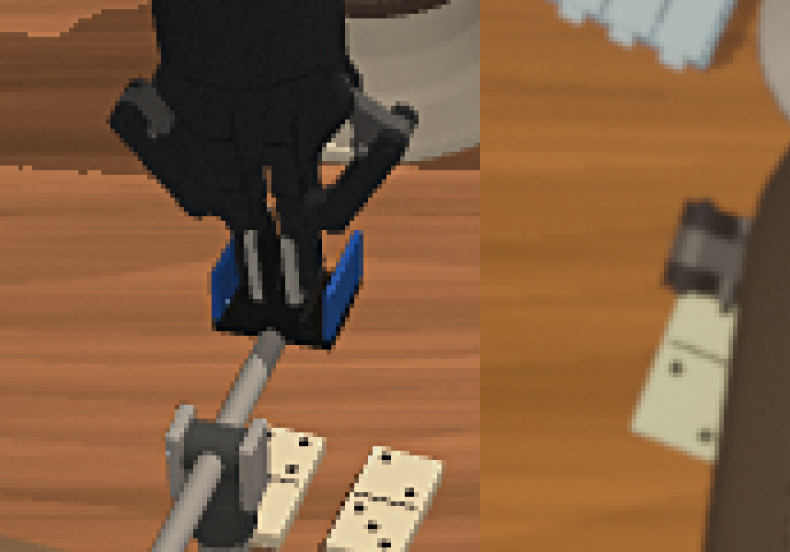

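The fingers stand between the fins with their tips near (270,300), just at the paddle floor around (275,310), and well centred. Going on down in small steps.

>>> {"name": "arm_command", "arguments": {
  "series": [
    [0,0,0.002,0],
    [0,-0.0003,0.004,0],
    [0,-0.0004,0.006,0],
    [0,-0.0005,0.008,0],
    [0,-0.0006,0.01,0]
  ]
}}

```text
time: 10.8
ee_pos: [0.4472, -0.0367, 0.1409]
tcp_rot: [176.3, -0.4, 164.4]
wrist_force: [1.2, 0.3, 5.9]
opening: 0.0077
grasp_force: 2.3
```

```bash
python3 th.py -15
```

```text
{'time': np.float64(10.8), 'ee_pos': array([ 0.4472, -0.0367,  0.1409]), 'tcp_rot': array([176.3135,  -0.3691, 164.4458]), 'wrist_force': array([1.2274, 0.2968, 5.9169])}
azimuth -14.473160080680056 theta 0.10365497032526066 lens [ 0.69  -0.105  0.186]
scenelens 0.64 [217.9 231.2] [0.5 0.6]
sceneeye 0.57 [203.2 263.8] [-0.3 -1.1]
toplens 0.79 [352.5 163.6] [ 1.3 -0.4]
topeye 0.91 [366.8 118.7] [-1.5  1.6]
```

Contact: 5.9 N and θ≈0.10. Pressing further.

>>> {"name": "arm_command", "arguments": {
  "series": [
    [0,-0.0002,0.003,0],
    [0,-0.0004,0.006,0],
    [0,-0.0006,0.009,0],
    [0,-0.0008,0.012,0],
    [0,-0.001,0.016,0]
  ]
}}

```text
time: 11.6
ee_pos: [0.447, -0.0367, 0.1249]
tcp_rot: [176.3, -0.4, 164.4]
wrist_force: [1.6, -0.1, 5.1]
opening: 0.008
grasp_force: 2.1
```

```bash
python3 th.py -15
```

```text
{'time': np.float64(11.6), 'ee_pos': array([ 0.447 , -0.0367,  0.1249]), 'tcp_rot': array([176.327 ,  -0.3759, 164.4439]), 'wrist_force': array([ 1.6277, -0.1144,  5.0944])}
azimuth -13.963141195431312 theta 0.3034141625125309 lens [ 0.685 -0.102  0.216]
scenelens 0.74 [219.1 216.3] [-0.5  0.7]
sceneeye 0.68 [201.5 240.4] [1.3 0. ]
toplens 0.93 [358.1 160.5] [-2.6 -0.3]
toplens 0.44 [317.3 268.7] [  38.2 -108.5]
topeye 0.6 [365.2 115.2] [ 3.4 -2.5]
```

θ≈0.29 and the ring is well clear of the peg. Next, plan the arc about the column.

```bash
cat > arc.py <<'E'
from h import *
import sys
P=np.array([.541,-.066]); n=int(sys.argv[1]); s=float(sys.argv[2]); z=float(sys.argv[3])
o=bot.get_obs(); p=np.array(o['ee_pos']); M=rot(o['tcp_rot']); print(np.round(p,4),np.round(o['tcp_rot'],1))
q=p.copy()
for k in range(n):
    rows=[]
    for i in range(1,6):
        a=s*(5*k+i); v=p[:2]-P; R2=np.array([[np.cos(a),-np.sin(a)],[np.sin(a),np.cos(a)]])
        w=np.r_[P+R2@v,z]; rows.append(list(np.round(np.r_[M.T@(w-q),-s*i],4)))
    print([[float(x) for x in r] for r in rows]); q=w; M=R.from_rotvec(M[:,2]*0).as_matrix()@M@R.from_euler('z',-s*5).as_matrix()
E
python3 arc.py 4 0.07 0.1250
```

```text
[ 0.4466 -0.0366  0.1249] [176.3  -0.4 164.4]
[[-0.0, -0.0069, -0.0006, -0.07], [-0.0005, -0.0138, -0.001, -0.14], [-0.0015, -0.0206, -0.0015, -0.21], [-0.003, -0.0274, -0.0019, -0.28], [-0.005, -0.034, -0.0024, -0.35]]
[[-0.0, -0.0069, -0.0004, -0.07], [-0.0006, -0.0138, -0.0009, -0.14], [-0.0016, -0.0206, -0.0013, -0.21], [-0.003, -0.0274, -0.0017, -0.28], [-0.005, -0.034, -0.0021, -0.35]]
[[-0.0, -0.0069, -0.0004, -0.07], [-0.0006, -0.0138, -0.0007, -0.14], [-0.0016, -0.0206, -0.0011, -0.21], [-0.003, -0.0274, -0.0014, -0.28], [-0.005, -0.034, -0.0017, -0.35]]
[[-0.0, -0.0069, -0.0003, -0.07], [-0.0006, -0.0138, -0.0005, -0.14], [-0.0016, -0.0207, -0.0007, -0.21], [-0.003, -0.0274, -0.0009, -0.28], [-0.005, -0.0341, -0.0011, -0.35]]
```

>>> {"name": "arm_command", "arguments": {
  "series": [
    [0,-0.0069,-0.0005,-0.07],
    [-0.0005,-0.0138,-0.001,-0.14],
    [-0.0015,-0.0206,-0.0015,-0.21],
    [-0.003,-0.0274,-0.0019,-0.28],
    [-0.005,-0.034,-0.0024,-0.35]
  ]
}}

```text
time: 12.4
ee_pos: [0.4425, -0.0707, 0.1252]
tcp_rot: [176.4, 0.9, -175.4]
wrist_force: [0.9, 1.6, 4.5]
opening: 0.008
grasp_force: 2.0
```

```bash
python3 th.py 5; python3 arc.py 3 0.07 0.1250
```

```text
{'time': np.float64(12.4), 'ee_pos': array([ 0.4425, -0.0707,  0.1252]), 'tcp_rot': array([ 176.3645,    0.9066, -175.3597]), 'wrist_force': array([0.8617, 1.5893, 4.4969])}
azimuth 4.8555696949145455 theta 0.26043696876779854 lens [ 0.69  -0.053  0.21 ]
scenelens 0.62 [246.3 221.3] [2.1 0.7]
sceneeye 0.65 [250.1 248.6] [-0.2 -0.3]
toplens 0.63 [323.3 156.2] [-0.6  1.2]
topeye 0.95 [318.8 109.7] [ 1.2 -0.4]
[ 0.4425 -0.0706  0.125 ] [ 176.4    0.9 -175.6]
[[-0.0, -0.0069, -0.0004, -0.07], [-0.0006, -0.0138, -0.0008, -0.14], [-0.0015, -0.0206, -0.0013, -0.21], [-0.003, -0.0273, -0.0017, -0.28], [-0.005, -0.0339, -0.002, -0.35]]
[[-0.0, -0.0069, -0.0004, -0.07], [-0.0006, -0.0138, -0.0007, -0.14], [-0.0016, -0.0206, -0.0011, -0.21], [-0.003, -0.0273, -0.0014, -0.28], [-0.005, -0.0339, -0.0016, -0.35]]
[[-0.0, -0.0069, -0.0003, -0.07], [-0.0006, -0.0138, -0.0005, -0.14], [-0.0016, -0.0206, -0.0007, -0.21], [-0.003, -0.0273, -0.0009, -0.28], [-0.005, -0.034, -0.001, -0.35]]
```

>>> {"name": "arm_command", "arguments": {
  "series": [
    [0,-0.0069,-0.0004,-0.07],
    [-0.0006,-0.0138,-0.0008,-0.14],
    [-0.0015,-0.0206,-0.0012,-0.21],
    [-0.003,-0.0273,-0.0016,-0.28],
    [-0.005,-0.0339,-0.0019,-0.35]
  ]
}}

```text
time: 13.2
ee_pos: [0.45, -0.1037, 0.1247]
tcp_rot: [176.9, 2.1, -155.4]
wrist_force: [-0.0, 2.2, 4.3]
opening: 0.0083
grasp_force: 2.1
```

>>> {"name": "arm_command", "arguments": {
  "series": [
    [0,-0.0069,-0.0003,-0.07],
    [-0.0006,-0.0138,-0.0006,-0.14],
    [-0.0016,-0.0206,-0.001,-0.21],
    [-0.003,-0.0273,-0.0013,-0.28],
    [-0.005,-0.0339,-0.0015,-0.35]
  ]
}}

```text
time: 13.7
ee_pos: [0.4685, -0.1325, 0.1245]
tcp_rot: [177.7, 3.0, -135.3]
wrist_force: [-0.3, 1.8, 4.9]
opening: 0.008
grasp_force: 2.1
```

```bash
python3 th.py 43; python3 arc.py 1 0.07 0.1250
```

```text
{'time': np.float64(13.7), 'ee_pos': array([ 0.4685, -0.1325,  0.1245]), 'tcp_rot': array([ 177.7355,    3.0008, -135.3368]), 'wrist_force': array([-0.3307,  1.7933,  4.8713])}
azimuth 42.532688252315076 theta 0.26326817602938507 lens [0.651 0.035 0.21 ]
scenelens 0.65 [182.2 221.8] [119.7 -17.7]
scenelens 0.62 [302.5 203.8] [-0.6  0.3]
sceneeye 0.87 [332.6 218.6] [0.4 0.5]
toplens 0.58 [261.9 180.8] [ 1.4 -0. ]
[ 0.4686 -0.1327  0.1247] [ 177.8    3.  -135.6]
[[-0.0, -0.0069, -0.0006, -0.07], [-0.0005, -0.0137, -0.0009, -0.14], [-0.0015, -0.0206, -0.0011, -0.21], [-0.003, -0.0273, -0.0012, -0.28], [-0.0049, -0.0339, -0.0014, -0.35]]
```

>>> {"name": "arm_command", "arguments": {
  "series": [
    [0,-0.0069,-0.0003,-0.07],
    [-0.0005,-0.0137,-0.0006,-0.14],
    [-0.0015,-0.0206,-0.0008,-0.21],
    [-0.003,-0.0273,-0.001,-0.28],
    [-0.0049,-0.0339,-0.0011,-0.35]
  ]
}}

```text
time: 14.5
ee_pos: [0.4956, -0.1533, 0.1246]
tcp_rot: [178.9, 3.6, -115.3]
wrist_force: [-0.5, 1.6, 5.3]
opening: 0.0079
grasp_force: 2.1
```

```bash
python3 th.py 62; python3 arc.py 1 0.03 0.1250
python3 - <<'E'
from h import *
for n in('scene','top'):
    c=bot.camera(n)
    for m in bot.mark_of(n,'organizer')[:2]: print(n,round(m['confidence'],2),np.round(atz(c,m['location'],0),3))
E
```

```text
{'time': np.float64(14.5), 'ee_pos': array([ 0.4956, -0.1533,  0.1246]), 'tcp_rot': array([ 178.9009,    3.5717, -115.2837]), 'wrist_force': array([-0.4773,  1.6208,  5.2698])}
azimuth 61.55919639983959 theta 0.2550024738054451 lens [0.612 0.066 0.209]
scenelens 0.73 [316.6 188.5] [ 2.2 -0.3]
sceneeye 0.94 [357.5 194.1] [-0.2  0.1]
toplens 0.93 [242.2 203.6] [-0.4  2.2]
topeye 0.66 [197.5 180.3] [ 1.9 -0.5]
[ 0.4958 -0.1535  0.1248] [ 179.     3.6 -115.5]
[[0.0, -0.003, -0.0003, -0.03], [0.0, -0.0059, -0.0003, -0.06], [-0.0001, -0.0089, -0.0004, -0.09], [-0.0003, -0.0118, -0.0004, -0.12], [-0.0006, -0.0147, -0.0004, -0.15]]
scene 0.73 [0.577 0.069 0.   ]
top 0.91 [0.585 0.077 0.   ]
```

>>> {"name": "arm_command", "arguments": {
  "series": [
    [0,-0.003,-0.0001,-0.03],
    [0,-0.0065,-0.0001,-0.065],
    [-0.0001,-0.0099,-0.0001,-0.1],
    [-0.0004,-0.0132,-0.0001,-0.135],
    [-0.0007,-0.0162,-0.0001,-0.165]
  ]
}}

```text
time: 15.5
ee_pos: [0.5105, -0.1598, 0.1244]
tcp_rot: [179.5, 3.7, -105.9]
wrist_force: [0.2, 2.2, 3.9]
opening: 0.008
grasp_force: 2.1
```

```bash
python3 th.py 71
python3 - <<'E'
from h import *
c=bot.camera('scene')['color']; t=bot.camera('top')['color']
cv2.imwrite('pics/g.png',np.hstack([cv2.resize(x,None,fx=2,fy=2,interpolation=3)for x in(c[80:330,150:350],t[120:370,150:350])]))
E
```

```text
{'time': np.float64(15.5), 'ee_pos': array([ 0.5105, -0.1598,  0.1244]), 'tcp_rot': array([ 179.5014,    3.6921, -105.857 ]), 'wrist_force': array([0.1879, 2.1779, 3.9138])}
azimuth 69.29093013972526 theta 0.2535876711622185 lens [0.594 0.074 0.209]
scenelens 0.56 [324.7 180.6] [-1.7  0.3]
sceneeye 0.65 [366.7 180.6] [-3.9  2.4]
sceneeye 0.52 [184.5 218.9] [178.3 -35.9]
toplens 0.57 [234.6 217.9] [0.9 0. ]
topeye 0.82 [186.7 198.4] [ 3.  -0.8]
topeye 0.48 [348.1 159.7] [-158.4   37.9]
```

View pics/g.png

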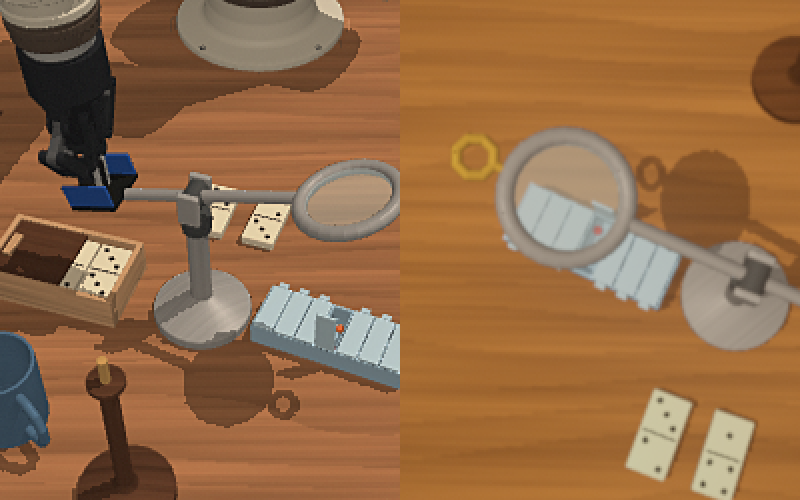

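The arm now points along the organizer: the lens is at top-crop (567,195), raised, and the rest stands untouched with its bare peg. Easing the paddle up.

>>> {"name": "arm_command", "arguments": {
  "series": [
    [0,0,-0.0015,0],
    [0,0,-0.0035,0],
    [0,0,-0.0055,0],
    [0,0,-0.0075,0],
    [0,0,-0.0095,0]
  ]
}}

```text
time: 16.4
ee_pos: [0.5105, -0.1611, 0.1341]
tcp_rot: [179.5, 3.6, -105.9]
wrist_force: [-2.6, -3.5, 4.1]
opening: 0.0085
grasp_force: 2.2
```

>>> {"name": "arm_command", "arguments": {
  "series": [
    [0,0,-0.002,0],
    [0,0,-0.004,0],
    [0,0,-0.006,0],
    [0,0,-0.008,0],
    [0,0,-0.0095,0]
  ]
}}

```text
time: 16.9
ee_pos: [0.5107, -0.1613, 0.1437]
tcp_rot: [179.6, 3.7, -105.9]
wrist_force: [-1.7, -3.0, 5.0]
opening: 0.008
grasp_force: 2.2
```

```bash
python3 th.py 71
```

```text
{'time': np.float64(16.9), 'ee_pos': array([ 0.5107, -0.1613,  0.1437]), 'tcp_rot': array([ 179.559 ,    3.6702, -105.9154]), 'wrist_force': array([-1.7425, -3.0166,  5.0079])}
azimuth 70.59832129470313 theta 0.0466709618358715 lens [0.592 0.08  0.177]
scenelens 0.62 [325.1 193.1] [ 0.  -0.2]
sceneeye 0.68 [365.5 201.1] [-1.1 -0.3]
toplens 0.68 [229.  222.3] [4.9 0.7]
toplens 0.44 [366.1 118.8] [-132.2  104.2]
topeye 0.82 [186.2 207.5] [ 4.3 -1.1]
```

>>> {"name": "arm_command", "arguments": {
  "series": [
    [0,0,-0.0015,0],
    [0,0,-0.003,0],
    [0,0,-0.0045,0],
    [0,0,-0.006,0],
    [0,0,-0.0075,0]
  ]
}}

```text
time: 17.7
ee_pos: [0.5107, -0.1614, 0.1511]
tcp_rot: [179.6, 3.7, -105.9]
wrist_force: [-0.9, -1.0, 3.2]
opening: 0.0082
grasp_force: 1.9
```

```bash
python3 th.py 71
```

```text
{'time': np.float64(17.7), 'ee_pos': array([ 0.5107, -0.1614,  0.1511]), 'tcp_rot': array([ 179.5544,    3.7247, -105.8952]), 'wrist_force': array([-0.8554, -0.9762,  3.2115])}
azimuth 70.24175050773545 theta 0.011572535647091566 lens [0.593 0.08  0.172]
scenelens 0.58 [324.6 195.2] [0.3 0.2]
sceneeye 0.62 [365.3 205.3] [-1.5 -0.8]
toplens 0.88 [232.8 222.1] [1.6 0.9]
toplens 0.35 [310.1 351.5] [ -75.7 -128.5]
topeye 0.85 [187.3 206.2] [4.5 0.5]
```

>>> {"name": "arm_command", "arguments": {
  "series": [
    [0,0,-0.001,0],
    [0,0,-0.002,0],
    [0,0,-0.0035,0],
    [0,0,-0.005,0],
    [0,0,-0.007,0]
  ]
}}

```text
time: 18.5
ee_pos: [0.5103, -0.1623, 0.1577]
tcp_rot: [179.5, 3.7, -105.9]
wrist_force: [-0.5, 0.7, -0.5]
opening: 0.0082
grasp_force: 0.0
```

```bash
python3 th.py 71;python3 go.py .5107 -.1605 .215 -105.9
```

```text
{'time': np.float64(18.5), 'ee_pos': array([ 0.5103, -0.1623,  0.1577]), 'tcp_rot': array([ 179.511 ,    3.6605, -105.9249]), 'wrist_force': array([-0.5309,  0.7008, -0.539 ])}
azimuth 70.43724719397795 theta -0.03555645060346798 lens [0.593 0.08  0.164]
scenelens 0.84 [323.1 196.6] [1.6 1.4]
sceneeye 0.84 [368.2 208.3] [-5. -0.]
sceneeye 0.59 [251.8 234. ] [111.4 -25.7]
toplens 0.92 [233.4 223.7] [1.4 0.5]
topeye 0.74 [190.9 208.8] [ 2.2 -0.2]
t 18.8 [ 0.5105 -0.1622  0.1578] [ 179.5    3.7 -105.9] [-0.12  0.03  0.03] toolz [ 0.01   0.064 -0.998]
shift [-0.0054  0.0007 -0.0569] turn -0.0
```

Free of the paddle, arm level. Withdrawing straight up.

>>> {"name": "arm_command", "arguments": {
  "series": [
    [-0.001,0,-0.008,0],
    [-0.002,0,-0.018,0],
    [-0.003,0,-0.03,0],
    [-0.004,0,-0.044,0],
    [-0.0054,0.0005,-0.057,0]
  ]
}}

```text
time: 19.3
ee_pos: [0.5112, -0.1605, 0.2169]
tcp_rot: [179.6, 3.7, -105.9]
wrist_force: [0.5, -0.4, -0.8]
opening: 0.0082
grasp_force: 0.0
```

>>> {"name": "arm_command", "arguments": {
  "series": [
    [0,0,-0.01,0],
    [0,0,-0.02,0],
    [0,0,-0.03,0],
    [0,0,-0.03,0],
    [0,0,-0.03,0]
  ]
}}

```text
time: 19.8
ee_pos: [0.5107, -0.1625, 0.245]
tcp_rot: [179.5, 3.7, -105.9]
wrist_force: [-0.4, 0.2, 0.2]
opening: 0.0078
grasp_force: 0.0
```

```bash
python3 th.py 71
python3 - <<'E'
from h import *
for n in('scene','top'):
    c=bot.camera(n)
    for t in('organizer','rest'):
        for m in bot.mark_of(n,t)[:2]: print(n,t,round(m['confidence'],2),np.round(atz(c,m['location'],0),3))
    cv2.imwrite(f'pics/h_{n}.png',c['color'])
a,b=cv2.imread('pics/h_scene.png'),cv2.imread('pics/h_top.png')
cv2.imwrite('pics/h.png',np.hstack([cv2.resize(x,None,fx=1.6,fy=1.6,interpolation=3)for x in(a[80:360,130:375],b[100:380,150:395])]))
E
```

```text
{'time': np.float64(19.8), 'ee_pos': array([ 0.5107, -0.1625,  0.245 ]), 'tcp_rot': array([ 179.5482,    3.6761, -105.9171]), 'wrist_force': array([-0.4378,  0.2073,  0.1802])}
azimuth 69.90834334380823 theta -0.013898759092313083 lens [0.594 0.08  0.168]
scenelens 0.64 [324.  196.1] [0.6 1.1]
scenelens 0.52 [156.2 289. ] [168.4 -91.8]
toplens 0.87 [233.6 222.6] [1.3 0.4]
toplens 0.58 [244.9 248.4] [-10.  -25.4]
topeye 0.74 [191.3 206.3] [1.6 0.4]
scene organizer 0.7 [0.593 0.068 0.   ]
scene rest 0.71 [ 0.767 -0.13   0.   ]
scene rest 0.49 [ 0.673 -0.253  0.   ]
top organizer 0.9 [0.584 0.069 0.   ]
top rest 0.7 [ 0.764 -0.125 -0.   ]
top rest 0.48 [0.414 0.003 0.   ]
```

View pics/h.png

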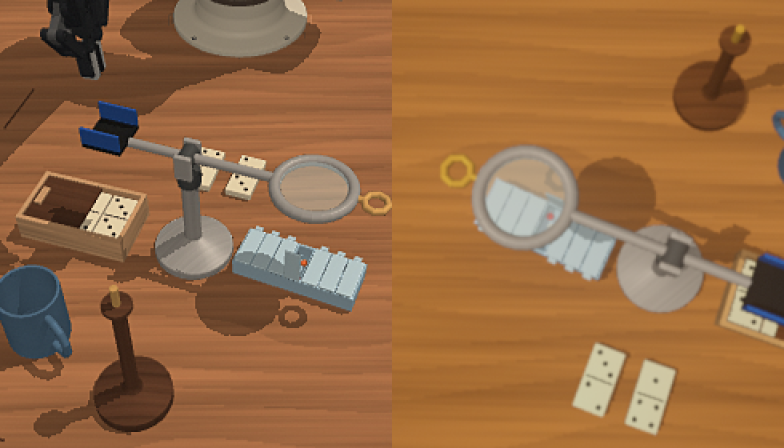

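The arm is level, the lens is about 10 mm from the organizer's middle in plan, everything else is in place, and the gripper is clear of the paddle. Handing in.

```bash
python3 -c "
from workcell import bot
print(bot.job_done())"
```

```text
the job is handed in; nothing more can be done
None
```

The job is handed in at about 20 s of the 45 s allowed, but the interface gave no verdict. The lens hangs level about 10 mm from the centre of the pill organizer's open compartment by camera estimate. The gripper is clear, and the rest, organizer, dominoes, box and mug look unmoved.

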